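# Open the battery charger's sprung lid

## Task

Open the wider of the two battery chargers so that it can be loaded: press down the release tab at its front with a fingertip until the lid springs up, then, with the fingers, push the lid back as far as it goes and leave it fully open. Nothing is to be gripped: use only light pushes, leave the narrower charger shut, and do not move, lift or carry any of the other things on the desk.

Things in the scene. Friction and masses are not known exactly. Their poses are not given: they have to be found in the camera images.
- wide: the WIDER battery charger: grey tub 150 mm wide (y), 135 mm deep (x), 44 mm high, screwed down to the bench top, black lid over four cell bays, black release tab at mid-front. Origin: centre of the underside; x points from front (tab) to rear (hinge), z up. Its front faces the robot to within 0.35 rad
- wide_tab_press (a point): where to press the wider charger's tab: top of its 31 x 30 mm (x, y) press plate, on the centre line, 58.5 mm in front of the charger's origin, 40 mm above the desk; the plate runs from x = -63.5 to -32.5 mm. The tab is a rocker: pressed straight down here it tips forward a hook (at x = -34 to -27 mm, top 54 mm above the desk) that holds the lid's front edge
- wide_hinge (a point): middle of the wider charger's lid hinge axis: along the charger's y, 50 mm behind its origin, 47 mm above the desk. Fixed to the tub
- wide_lid_edge (a point): middle of the free front edge of the wider charger's flat lid (144 mm wide, 6 mm thick), at half its thickness, 80 mm from the hinge axis; moves with the lid. Shut, it lies 30 mm in front of the charger's origin, 47 mm above the desk
- wide_lid (a joint): lid angle of the wider charger, rad: 0 shut and latched, about 0.6 when sprung up, 1.92 fully open at its stop (leaning 20 degrees back past upright). The spring lifts it to 0.6 only; let go between there and nearly upright it sinks back; beyond upright friction keeps it where it is left. Moving it takes under 1.5 N at the edge
- wide_tab (a joint): tilt of the wider charger's tab, rad: 0 at rest, 0.25 fully pressed and at its stop (6.5 mm down at the press point for a pointed tip, about 4 mm for a broad one, which bears on its rear edge; 3 to 8 N); the lid is freed at about 0.14. It springs back when let go
- narrow: the NARROWER battery charger: grey tub 96 mm wide (y), 135 mm deep (x), 44 mm high, screwed down to the bench top, black lid over two cell bays, black release tab at mid-front. Origin: centre of the underside; x points from front (tab) to rear (hinge), z up. Its front faces the robot to within 0.35 rad. To be left shut
- narrow_lid (a joint): lid angle of the narrower charger, rad: 0 shut and latched
- orange_mug: bystander, loose: orange plastic mug, 69x90x68 mm; origin at the centre of its underside
- primer_jar: bystander, loose: paint jar with black cap, 66 mm across, 70 mm high; origin at the centre of its underside
- solder_reel: bystander, loose: reel of solder wire standing on its flange, 86x62x35 mm; origin at the centre of its underside
- screwdriver: bystander, loose: small screwdriver with a red handle, lying, 20x160x22 mm; origin at the centre of its underside
- parts_tray: bystander, loose: blue divided tray of screws, 66x110x22 mm; origin at the centre of its underside
- pliers: bystander, loose: pointed pliers with yellow grips lying flat, 50x102x11 mm; origin at the centre of its underside
- flux_brush: bystander, loose: fine brush lying on the desk, 9x177x9 mm; origin at the centre of its underside
- dish_1: bystander, loose: small glass dish, 43 mm across, 10 mm high; origin at the centre of its underside

How it is judged (in metres and radians):
On the way, in this order (a step that is already met when the one before it is completed fails the run):
1. the tab has been pressed and the lid of the wider charger has sprung part open (value of joint wide_lid between 0.4 and 1.2 rad), for 0.1 s.
2. the lid of the wider charger has been pushed fully open (value of joint wide_lid above 1.75 rad), for 0.2 s.
At the end, for the whole second after the job is handed in: The wider charger's lid stands open beyond 1.75 rad (stop at 1.92), its tab is back up, the narrower charger is shut (under 0.1 rad), and every bystander is within 30 mm of where it stood (value of joint wide_lid above 1.75 rad and value of joint narrow_lid below 0.1 rad and value of joint wide_tab below 0.06 rad and distance of each of orange_mug, primer_jar, solder_reel, screwdriver, parts_tray, pliers, flux_brush, dish_1 from where it was at the start of the episode below 0.03 m); the robot touches nothing.
It fails at once if a charger, its tab or lid is gripped or pressed with more than 40 N (contact force between the fingers and wide above 40 N or contact force between the fingers and narrow above 40 N).
It fails at once if the narrower charger is opened (value of joint narrow_lid above 0.2 rad).
It fails at once if a bystander is moved, lifted or carried by more than 30 mm (distance of any of orange_mug, primer_jar, solder_reel, screwdriver, parts_tray, pliers, flux_brush, dish_1 from where it was at the start of the episode above 0.03 m).
It also fails if it takes over 43 s, if anything falls off the work surface, if the arm or the gripper's body presses on something with over 40 N, if the wrist force passes 120 N, or if a joint passes its speed limit or range.

## Robot

A 6-joint arm with a two-finger parallel gripper is mounted at the origin on a cart in front of the work surface, level with it; the furniture and walls round the work are solid. World frame = base frame: x ahead of the robot, y to its left, z up, the work surface at z = 0. Lengths are in m, angles in degrees, forces in N, time in s.
With the tool pointing down it reaches from about 0.4 to 0.825 m from the base axis. Payload 7 kg.
Tool frame: the origin (TCP) lies at the very end of the fingers, on their centre line; the grasp point (between the pads) lies 19 mm behind it (ctrl.tcp_to_grasp is the distance from the TCP to the grasp point, in m); z points along the fingers, y is the direction in which the jaws open and shut (so a half turn about z gives the same grasp; the last joint's range is limited). The gripper opens to 88 mm and grips with 3 to 60 N. Pads are 19 mm wide; open, the fingers measure 130 mm over their backs; the gripper's body (78 mm by 193 mm) begins 47 mm behind the grasp point.
Start: joints at [81.022, 20.546, 0.682, 0, -70.136, -16.507], TCP at [0.29, 0.609, 0.227] pointing down, gripper open.
Joint ranges: [-176.03, 176.03], [-82.01, 121.73], [-58.28, 71.71], [-173.87, 95.51], [-174.79, -0.11], [-173.66, 173.66]. Speed limits (degrees/s): [136.94, 136.94, 172.46, 180, 180, 180].

## Interface

Orientations are given as [roll, pitch, yaw] about the fixed x, y, z axes, in that order (R = Rz(yaw) Ry(pitch) Rx(roll)).
In Python, from plant import ctrl gives the robot as it stands.
- The arm moves only by the tool jog_arm, never from a script. Its argument "commands" is a list of rows, each an object of numbers: "x", "y", "z": the shift along the tool's x, y, z in cm; "roll": the turn about the tool's z in rad. In form: [{"x": .., "y": .., "z": .., "roll": ..}, ...]. A call has 1 to 12 rows; each row shifts and turns the commanded pose from where the row before left it, along the tool's axes as they then stand; what a row does not reach is not made up. A row lasts 1/10 s, in which the tool goes at most 50 mm and 8.59 degrees, less where a joint would pass 70% of its speed; a pose out of reach is approached as far as the arm can. A call is refused whole if a number of a shift passes 5 or a number of a turn 0.15, either way. A call with a gripper value outside its range is refused whole. "gripper" is the finger opening in cm, from 0 to 8.76, set as the call begins (left out, the last holds). The fingers move at their own pace and stop on an object; the grip force is fixed at half the most. Time passes only in rows, so rows that do not move let the fingers close. It gives the time, the measured TCP pose, the force and the opening at its end, in the units of the state.
- ctrl.get_obs(): the state, without advancing time (a new reading comes with each control period).
- ctrl.snapshot(name): name is "side" or "top" or "wrist"; returns a dict with "image" (384x512x3 uint8, red, green, blue), "mtx" (3x3 intrinsics, pixels), "k1" (the pictures are not rectified: a ray, as slopes to the right and down, at radius r is drawn at 1 + k1 r^2 times it, then the intrinsics apply), "position" and "orientation" of the camera in the world; the wrist camera has in their place "hand_eye" (4x4, takes a point from camera to tool coordinates, whose origin is the TCP and whose axes are the flange's). Camera axes: x right, y up, looking along -z (the intrinsics and any distortion apply to the point x, -y, -z); pixel columns grow to the right and rows downward; lengths in m; the calibration is good to about 2 mm. A picture is of the moment at which its call begins: read the wrist's pose just before it. There is no depth.
- ctrl.close_job(): hands the job in, once; it reports no verdict.
Trained networks look in the newest picture that a camera, given by its name, has taken for a name from the list of things; names that differ only in an ending like _2 or _b are one class to them, and where a whole thing is asked for, a point or a joint stands for the part that bears it (a point fixed in the world has none). Each returns a list of dicts, best first, with "confidence" (0 to 1); they miss things now and then, are a little off and sometimes report something else, mostly with a low value. They report only what shows in the picture. A call takes as long as a camera call.
- ctrl.search_frame(camera, query): "position" ([column, row] as shares, 0 to 1, of the picture: columns of its width, rows of its height, amid what is visible of it).
- ctrl.regions_of(camera, query): "mask" (384x512 bool, what is visible of it) and "position" ([column, row] as shares, 0 to 1, of the picture: columns of its width, rows of its height, amid what is visible of it).
The state is a dict: "clock": time; "joint_pos": joint angles; "qvel": joint speeds; "tau": joint torques, N m; "tool_pos": TCP position; "orientation": TCP orientation; "force": force on the tool from outside, world axes, zero at the start; "moment": the same for the moment, N m; "opening": finger opening in m.
Only numpy, scipy, OpenCV 4.12 (cv2) and the standard library are available. Lean on these libraries where they do the work, as an engineer would, in place of code of your own. Each camera call takes 0.05 s, during which the arm holds its last target.

## Working session

There is one attempt and no reset: what is moved stays moved. The work goes in short steps, Python scripts to look and compute and a tool call to move; the robot and the scene stay as the last step left them, time stands still between calls to the robot, and variables do not carry over. Pictures are saved under pics/ and viewed, and the job is handed in when it is done.

Besides the shell and the picture viewer there is one more tool, called as a command line: name --argument value ..., lists and objects as JSON in quotes. jog_arm: Moves the arm, as the interface text tells. Its arguments: {"type":"object","properties":{"commands":{"type":"array"},"gripper":{"type":"number"}},"required":["commands"]}

```bash
mkdir -p pics; ls; cat > h.py <<'E'
import numpy as np, cv2
from plant import ctrl
def save(n,s): cv2.imwrite('pics/'+n+'.png', s['image'][:,:,::-1])
E
python3 - <<'E'
from h import *
o=ctrl.get_obs(); print(o)
for c in ('side','top'):
    s=ctrl.snapshot(c); save(c+'0',s); print(c,s['mtx'],s['k1'],s['position'],s['orientation'])
    for q in ('wide','narrow','wide_tab','wide_tab_press','wide_lid_edge','wide_hinge'):
        try: print(q,[(np.round(np.array(d['position'])*[512,384],1),round(d['confidence'],2)) for d in ctrl.search_frame(c,q)])
        except Exception as e: print(q,e)
E
```

```text
pics
{'clock': 0.0, 'joint_pos': array([ 8.10232248e+01,  2.05911373e+01,  6.34061984e-01, -2.03668885e-02,
       -7.01341890e+01, -1.65079639e+01]), 'qvel': array([-0.0042971 , -0.04129324,  0.08485813, -0.03962716,  0.10464688,
       -0.10133667]), 'tau': array([-8.31979196e-05, -5.82719564e+01,  2.93053901e+01,  6.99709877e+00,
        7.01659505e-03, -1.52853718e-04]), 'tool_pos': array([0.2902356 , 0.60888676, 0.22562745]), 'orientation': array([ 1.79907057e+02, -7.57823549e-03, -2.54916693e+01]), 'force': array([-0.11125587,  0.41110251,  0.07369955]), 'moment': array([0.00499387, 0.04922467, 0.07701658]), 'opening': 0.08726380670017352}
side [[378.56801722   0.         250.51307663]
 [  0.         378.56801722 189.60045708]
 [  0.           0.           1.        ]] -0.03454284993483851 [0.07649031 0.90028054 0.63703972] [  58.37157669   -0.27496766 -147.89614692]
wide [(array([217.5, 278.3]), 0.91)]
narrow [(array([280.6, 168.6]), 0.94), (array([173.2, 227.3]), 0.27)]
wide_tab []
wide_tab_press []
wide_lid_edge []
wide_hinge [(array([215.1, 281.2]), 0.85)]
top [[488.66833037   0.         256.7106937 ]
 [  0.         488.66833037 188.30350411]
 [  0.           0.           1.        ]] -0.04761951841552795 [0.343173   0.10076747 1.4273557 ] [ 10.28520029   0.76596327 -88.68075256]
wide [(array([162.9, 218.2]), 0.6), (array([334.3, 194.7]), 0.26)]
narrow [(array([335.6, 194.2]), 0.78)]
wide_tab [(array([164.9, 231. ]), 0.54), (array([334.1, 194.8]), 0.3)]
wide_tab_press []
wide_lid_edge [(array([159.7, 210.4]), 0.64), (array([331.8, 189.3]), 0.61)]
wide_hinge [(array([167.4, 214.4]), 0.88), (array([272.4, 173.5]), 0.67), (array([332.5, 196.7]), 0.65), (array([241.7, 165. ]), 0.25)]
```

View pics/side0.png

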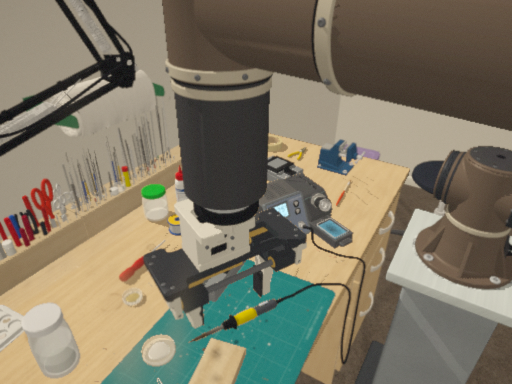

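View pics/top0.png

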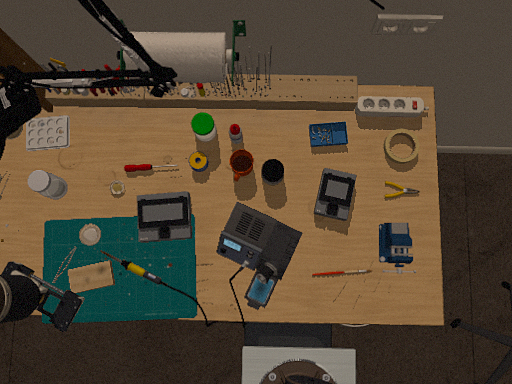

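```bash
python3 - <<'E'
from h import *
im=cv2.imread('pics/top0.png'); c=im[180:255,115:215]; cv2.imwrite('pics/crop0.png',cv2.resize(c,None,fx=7,fy=7,interpolation=cv2.INTER_CUBIC))
s=ctrl.snapshot('top')
m=ctrl.regions_of('top','wide')
for d in m:
    print(d['confidence'],d['mask'].sum(),d['position'],cv2.minAreaRect(np.argwhere(d['mask'])[:,::-1].astype(np.float32)))
    k=d['mask']
    cs,_=cv2.findContours(k.astype(np.uint8),0,2); print(cv2.approxPolyDP(max(cs,key=cv2.contourArea),4,True)[:,0].tolist())
E
```

```text
0.81 2509 [0.3164, 0.563] ((163.85293579101562, 216.58822631835938), (47.9353141784668, 53.304073333740234), 85.60128784179688)
[[187, 192], [137, 197], [140, 241], [191, 237]]
```

View pics/crop0.png

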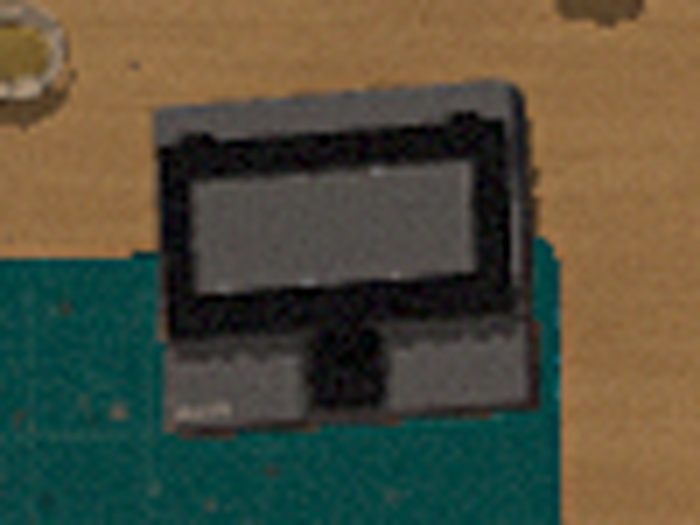

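```bash
cat >> h.py <<'E'
from scipy.spatial.transform import Rotation as R
from scipy.optimize import least_squares
def proj(s,P,pos=None,rot=None):
    if pos is None: pos=s['position']; rot=R.from_euler('xyz',s['orientation'],degrees=True)
    p=rot.inv().apply(np.atleast_2d(P)-pos); q=np.c_[p[:,0],-p[:,1]]/-p[:,2:]
    q=q*(1+s['k1']*(q**2).sum(1,keepdims=True)); m=s['mtx']
    return q*[m[0,0],m[1,1]]+[m[0,2],m[1,2]]
def ch(v,p): c,s_=np.cos(v[2]),np.sin(v[2]); p=np.atleast_2d(p); return np.c_[v[0]+c*p[:,0]-s_*p[:,1], v[1]+s_*p[:,0]+c*p[:,1], p[:,2]]
E
python3 - <<'E'
from h import *
s=ctrl.snapshot('top')
pts=np.array([[-.030,.072,.05],[-.030,-.072,.05],[.0675,.075,.044],[.0675,-.075,.044],[-.0675,.075,.044],[-.0675,-.075,.044],[-.0635,.015,.04],[-.0635,-.015,.04]])
px=np.array([[172,338],[518,310],[155,110],[518,85],[165,426],[535,402],[307,410],[385,407]])/7+[115-.4,180-.4]
f=lambda v:(proj(s,ch(v,pts))-px).ravel()
r=least_squares(f,[.4,.3,0]); print(r.x,np.round(r.fun.reshape(-1,2),1))
v=r.x
print('press',ch(v,[-.0585,0,.04]),'edge',ch(v,[-.03,0,.047]),'hinge',ch(v,[.05,0,.047]))
# bystanders rough
for q in ['orange_mug','primer_jar','solder_reel','screwdriver','parts_tray','pliers','flux_brush','dish_1']:
    for d in ctrl.search_frame('top',q)[:2]:
        uv=np.array(d['position'])*[512,384]
        g=least_squares(lambda a:(proj(s,[a[0],a[1],0.01])-uv).ravel(),[.4,.3]).x
        print(q,d['confidence'],uv.round(),g.round(3))
E
```

```text
[0.50829585 0.38986401 0.09289551] [[-0.9 -0.1]
 [ 0.1  0.4]
 [ 0.1 -0.9]
 [-0.1 -1. ]
 [-0.   0.7]
 [-0.4  0.5]
 [ 0.9  0.3]
 [ 0.2 -0. ]]
press [[0.45004809 0.38443743 0.04      ]] edge [[0.4784252  0.38708115 0.047     ]] hinge [[0.55808027 0.39450211 0.047     ]]
orange_mug 0.93 [241. 162.] [0.679 0.173]
orange_mug 0.73 [118. 185.] [0.601 0.537]
primer_jar 0.98 [274. 174.] [0.644 0.075]
solder_reel 0.72 [200. 161.] [0.679 0.296]
solder_reel 0.6 [137. 166.] [0.661 0.485]
screwdriver 0.77 [140. 165.] [0.664 0.475]
parts_tray 0.93 [328. 136.] [ 0.763 -0.084]
pliers 0.57 [401. 192.] [ 0.599 -0.3  ]
flux_brush 0.57 [336. 272.] [ 0.362 -0.108]
dish_1 0.57 [120. 185.] [0.601 0.532]
```

```bash
python3 - <<'E'
from h import *
s=ctrl.snapshot('wrist'); save('w0',s); print(s['hand_eye'].round(4),s['mtx'],s['k1'])
E
```

```text
[[-6.000e-04  9.518e-01  3.068e-01  8.390e-02]
 [ 1.000e+00  6.000e-04  2.000e-04 -5.000e-04]
 [ 0.000e+00  3.068e-01 -9.518e-01 -1.577e-01]
 [ 0.000e+00  0.000e+00  0.000e+00  1.000e+00]] [[278.06419023   0.         259.77162528]
 [  0.         278.06419023 191.12075678]
 [  0.           0.           1.        ]] -0.026768891723499447
```

jog_arm --commands '[{"roll":0.1476},{"roll":0.1476},{"roll":0.1476},{"roll":0.1476},{"roll":0.1476},{"roll":0.1476},{"roll":0.1476},{}]'

```text
validation failed for argument at $.co...
```

View pics/w0.png

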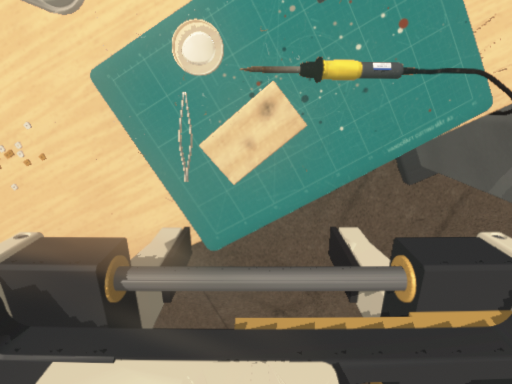

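jog_arm --commands '[{"x":0,"y":0,"z":0,"roll":0.1476},{"x":0,"y":0,"z":0,"roll":0.1476},{"x":0,"y":0,"z":0,"roll":0.1476},{"x":0,"y":0,"z":0,"roll":0.1476},{"x":0,"y":0,"z":0,"roll":0.1476},{"x":0,"y":0,"z":0,"roll":0.1476},{"x":0,"y":0,"z":0,"roll":0.1476},{"x":0,"y":0,"z":0,"roll":0}]'

```text
clock: 2.1
tool_pos: [0.2905, 0.6093, 0.2266]
orientation: [180.0, -0.0, -84.8]
force: [0.1, 0.4, -0.3]
opening: 0.0874
```

```bash
cat >> h.py <<'E'
V=np.array([0.5083,0.3899,0.0929])
def to(P):
    o=ctrl.get_obs(); r=R.from_euler('xyz',o['orientation'],degrees=True)
    print('tcp',o['tool_pos'].round(4),'rpy',o['orientation'].round(2),'t',o['clock'],'F',o['force'].round(1)); print('shift cm',(r.inv().apply(np.array(P)-o['tool_pos'])*100).round(2))
E
python3 - <<'E'
from h import *
print(ch(V,[-.1125,0,.13]))
to(ch(V,[-.1125,0,.13])[0])
E
```

```text
[[0.39628511 0.37946378 0.13      ]]
tcp [0.2905 0.6093 0.2266] rpy [180.    -0.   -84.81] t 2.1 F [ 0.1  0.4 -0.3]
shift cm [23.85 -8.46  9.66]
```

jog_arm --commands '[{"x":3,"y":-2,"z":0,"roll":0},{"x":3,"y":-2,"z":0,"roll":0},{"x":3,"y":-2,"z":0,"roll":0},{"x":3,"y":-2.4,"z":0,"roll":0},{"x":0,"y":0,"z":0,"roll":0},{"x":0,"y":0,"z":0,"roll":0}]'

```text
clock: 2.7
tool_pos: [0.3859, 0.497, 0.2269]
orientation: [-180.0, 0.0, -84.6]
force: [-0.0, -0.2, 1.3]
opening: 0.0878
```

```bash
python3 - <<'E'
from h import *
o=ctrl.get_obs(); s=ctrl.snapshot('wrist'); save('w1',s)
np.save('w1.npy',np.r_[o['tool_pos'],o['orientation']]); print(o['tool_pos'],o['orientation'],o['clock'])
cv2.imwrite('pics/w1x.png',cv2.resize(s['image'][:300,:,::-1],(800,469),interpolation=cv2.INTER_CUBIC))
E
```

```text
[0.38591095 0.49698714 0.22687031] [-1.79986104e+02  2.83136698e-02 -8.45689394e+01] 2.7
```

View pics/w1x.png

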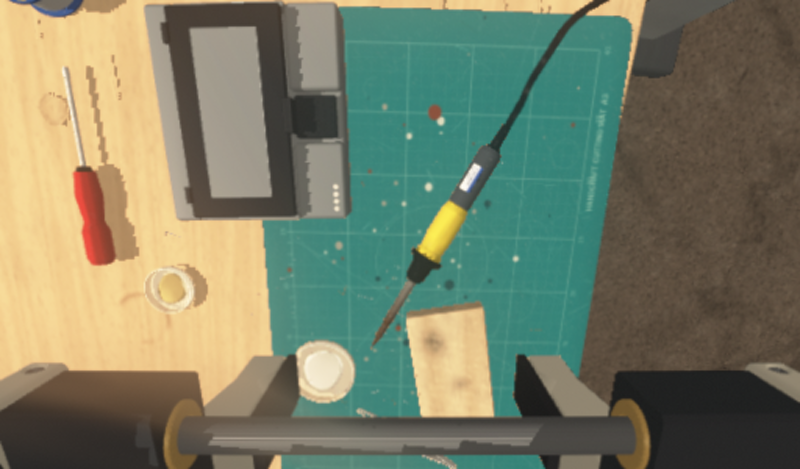

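```bash
python3 - <<'E'
from h import *
im=cv2.imread('pics/w1.png')[0:145,85:235]; cv2.imwrite('pics/w1c.png',cv2.resize(im,None,fx=4,fy=4,interpolation=cv2.INTER_CUBIC))
E
```

```text
(no output)
```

View pics/w1c.png

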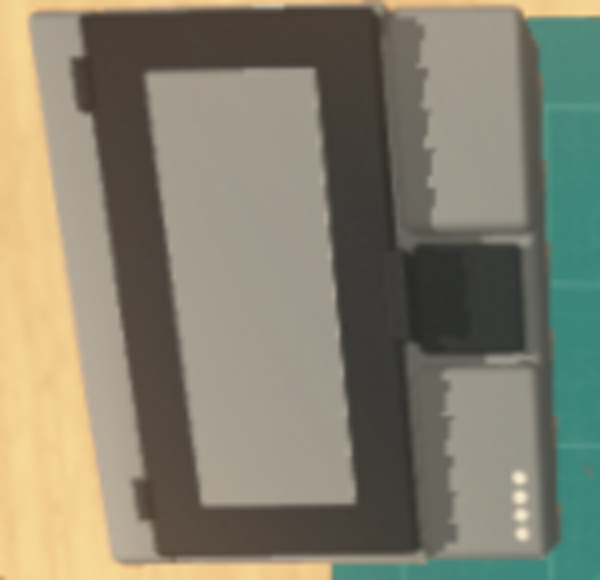

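```bash
cat >> h.py <<'E'
def wcam(o6,s):
    rt=R.from_euler('xyz',o6[3:],degrees=True); H=s['hand_eye']
    return o6[:3]+rt.apply(H[:3,3]), rt*R.from_matrix(H[:3,:3])
E
python3 - <<'E'
from h import *
s=ctrl.snapshot('wrist'); pos,rot=wcam(np.load('w1.npy'),s)
pts=np.array([[-.030,-.072,.05],[-.030,.072,.05],[-.0635,-.015,.04],[-.0635,.015,.04],[.0675,-.075,.044],[.0675,.075,.044]])
px=np.array([[380,10],[418,552],[525,245],[527,352],[32,14],[118,560]])/4+[85-.4,-.4]
for sel in (slice(0,6),slice(0,4)):
    r=least_squares(lambda v:(proj(s,ch(v,pts[sel]),pos,rot)-px[sel]).ravel(),V); print(r.x,r.fun.reshape(-1,2).round(1).tolist())
E
```

```text
[0.50993752 0.39537874 0.09906732] [[0.4, -1.2], [1.3, 1.2], [0.1, -0.3], [0.8, 0.8], [-1.2, -1.4], [-1.4, 1.8]]
[0.51070591 0.39511063 0.09313457] [[0.1, -1.4], [0.3, 1.1], [-0.5, -0.2], [0.1, 0.9]]
```

```bash
sed -i 's/^V=.*/V=np.array([0.5100,0.393,0.0945])/' h.py; python3 - <<'E'
from h import *
to(ch(V,[-.1125,0,.11])[0])
E
```

```text
tcp [0.385  0.498  0.2266] rpy [-1.7999e+02  2.0000e-02 -8.4550e+01] t 2.8 F [ 0.5 -0.2 -0.7]
shift cm [11.63 -0.19 11.66]
```

jog_arm --commands '[{"x":2.9,"y":0,"z":2.0,"roll":0},{"x":2.9,"y":0,"z":2,"roll":0},{"x":2.9,"y":-0.1,"z":2.5,"roll":0},{"x":2.9,"y":-0.1,"z":2.5,"roll":0},{"x":0,"y":0,"z":2.6,"roll":0},{"x":0,"y":0,"z":0,"roll":0},{"x":0,"y":0,"z":0,"roll":0}]'

```text
clock: 3.5
tool_pos: [0.3979, 0.3833, 0.111]
orientation: [-180.0, -0.0, -84.6]
force: [0.2, 0.5, 1.0]
opening: 0.0879
```

```bash
python3 - <<'E'
from h import *
o=ctrl.get_obs(); s=ctrl.snapshot('wrist'); save('w2',s)
np.save('w2.npy',np.r_[o['tool_pos'],o['orientation']]); print(o['tool_pos'],o['orientation'],o['clock'])
cv2.imwrite('pics/w2x.png',cv2.resize(s['image'][:,:,::-1],(800,600),interpolation=cv2.INTER_CUBIC))
s=ctrl.snapshot('side'); save('s2',s)
E
```

```text
[0.39788202 0.38332729 0.11097009] [-1.79987136e+02 -3.25797683e-02 -8.45528910e+01] 3.5
```

View pics/w2x.png

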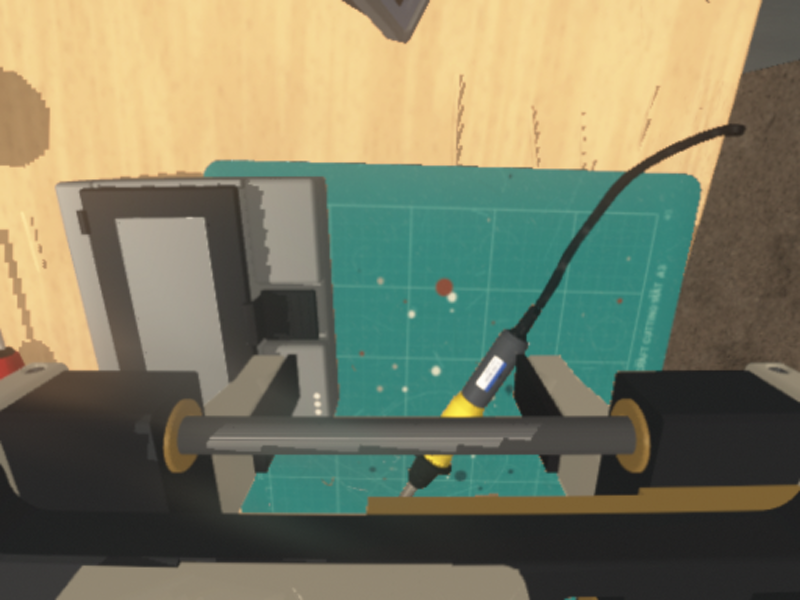

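View pics/s2.png

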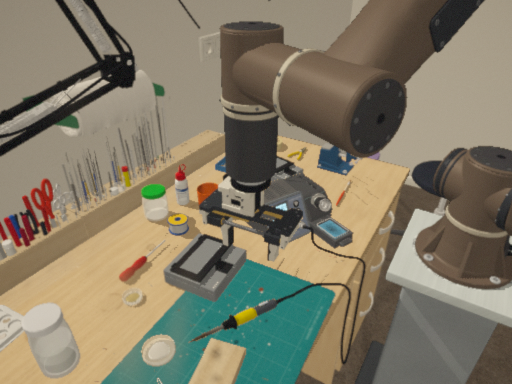

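```bash
python3 - <<'E'
from h import *
s=ctrl.snapshot('wrist'); o6=np.load('w2.npy'); pos,rot=wcam(o6,s)
rt=R.from_euler('xyz',o6[3:],degrees=True)
for p in [(.0095,-.044,0),(.0095,-.065,0),(-.0095,-.044,0),(.0095,-.055,0),(.0095,.044,0)]:
    print(p,(proj(s,o6[:3]+rt.apply(p),pos,rot)*800/512).round())
pts=np.array([[-.030,-.072,.05],[-.0635,-.015,.04],[-.0635,.015,.04],[.0675,-.075,.044]])
px=np.array([[242,186],[317,291],[318,340],[58,185]])*512/800
r=least_squares(lambda v:(proj(s,ch(v,pts),pos,rot)-px).ravel(),V); print(r.x,r.fun.reshape(-1,2).round(1).tolist())
im=cv2.imread('pics/w2.png')[100:300,100:300]; cv2.imwrite('pics/w2c.png',cv2.resize(im,None,fx=3,fy=3,interpolation=cv2.INTER_CUBIC))
E
```

```text
(0.0095, -0.044, 0) [[297. 354.]]
(0.0095, -0.065, 0) [[244. 353.]]
(-0.0095, -0.044, 0) [[300. 396.]]
(0.0095, -0.055, 0) [[269. 354.]]
(0.0095, 0.044, 0) [[518. 353.]]
[0.50919295 0.39550891 0.0971231 ] [[-1.4, 0.6], [1.2, 0.5], [2.7, 1.3], [-2.1, -1.7]]
```

View pics/w2c.png

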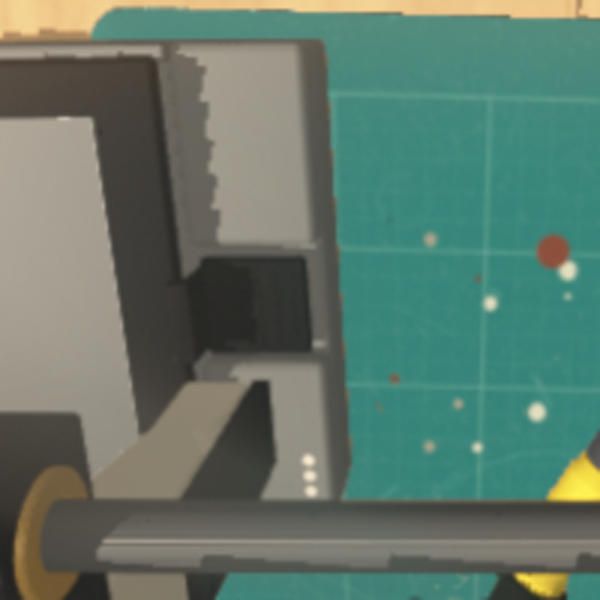

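```bash
sed -i 's/^V=.*/V=np.array([0.5103,0.3950,0.0945])/' h.py; python3 - <<'E'
from h import *
to(ch(V,[-.1100,0,.05])[0])
E
```

```text
tcp [0.3983 0.384  0.1119] rpy [-1.7992e+02  1.0000e-01 -8.4590e+01] t 3.65 F [0.7 0.3 0.1]
shift cm [-0.03 -0.25  6.19]
```

jog_arm --commands '[{"x":0,"y":-0.25,"z":2.0,"roll":0},{"x":0,"y":0,"z":2,"roll":0},{"x":0,"y":0,"z":1.5,"roll":0},{"x":0,"y":0,"z":0.5,"roll":0},{"x":0,"y":0,"z":0,"roll":0},{"x":0,"y":0,"z":0,"roll":0}]'

```text
clock: 4.25
tool_pos: [0.4008, 0.3833, 0.0516]
orientation: [-179.9, 0.1, -84.6]
force: [0.4, 0.3, 0.3]
opening: 0.0872
```

```bash
python3 - <<'E'
from h import *
o=ctrl.get_obs(); s=ctrl.snapshot('wrist'); save('w3',s)
print(o['tool_pos'],o['force'],o['clock'])
im=s['image'][100:330,100:330,::-1]; cv2.imwrite('pics/w3c.png',cv2.resize(im,None,fx=2.6,fy=2.6,interpolation=cv2.INTER_CUBIC))
s=ctrl.snapshot('side'); im=s['image'][180:310,150:320,::-1]; cv2.imwrite('pics/s3.png',cv2.resize(im,None,fx=4,fy=4,interpolation=cv2.INTER_CUBIC))
E
```

```text
[0.4007918  0.38334501 0.05158335] [0.43397445 0.26084751 0.25164426] 4.25
```

View pics/w3c.png

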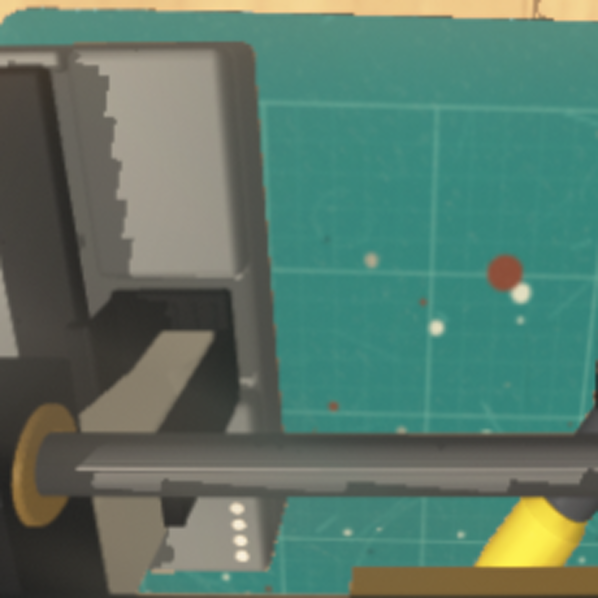

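View pics/s3.png

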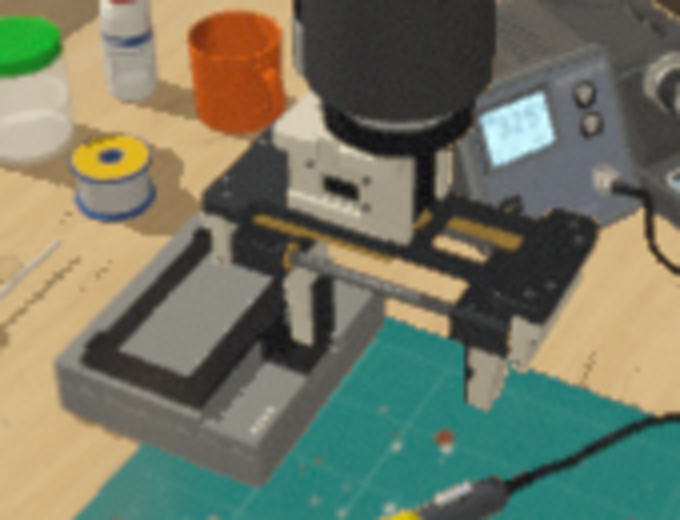

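jog_arm --commands '[{"x":0.15,"y":0.25,"z":0.4,"roll":0},{"x":0,"y":0,"z":0.5,"roll":0},{"x":0,"y":0,"z":0.2,"roll":0},{"x":0,"y":0,"z":0,"roll":0}]'

```text
clock: 4.75
tool_pos: [0.3978, 0.3805, 0.0392]
orientation: [180.0, -0.0, -84.7]
force: [-0.7, -0.6, -0.0]
opening: 0.0881
```

jog_arm --commands '[{"x":0,"y":0,"z":0.1,"roll":0},{"x":0,"y":0,"z":0.1,"roll":0},{"x":0,"y":0,"z":0,"roll":0}]'

```text
clock: 5.05
tool_pos: [0.3979, 0.3807, 0.0375]
orientation: [180.0, -0.0, -84.7]
force: [-2.0, -0.6, 1.5]
opening: 0.0871
```

jog_arm --commands '[{"x":0,"y":0,"z":0.1,"roll":0},{"x":0,"y":0,"z":0.1,"roll":0},{"x":0,"y":0,"z":0,"roll":0}]'

```text
clock: 5.35
tool_pos: [0.3979, 0.3807, 0.0354]
orientation: [180.0, -0.0, -84.7]
force: [-2.6, -1.0, 2.8]
opening: 0.0875
```

```bash
cat > look.py <<'E'
import sys
from h import *
n=sys.argv[1]
o=ctrl.get_obs(); print(o['tool_pos'],o['force'],o['clock'])
s=ctrl.snapshot('side'); im=s['image'][160:310,140:330,::-1]; cv2.imwrite('pics/s%s.png'%n,cv2.resize(im,None,fx=4,fy=4,interpolation=cv2.INTER_CUBIC))
E
python3 look.py 4
```

```text
[0.39792451 0.38068385 0.03541362] [-2.56650635 -0.99910824  2.77474253] 5.35
```

View pics/s4.png

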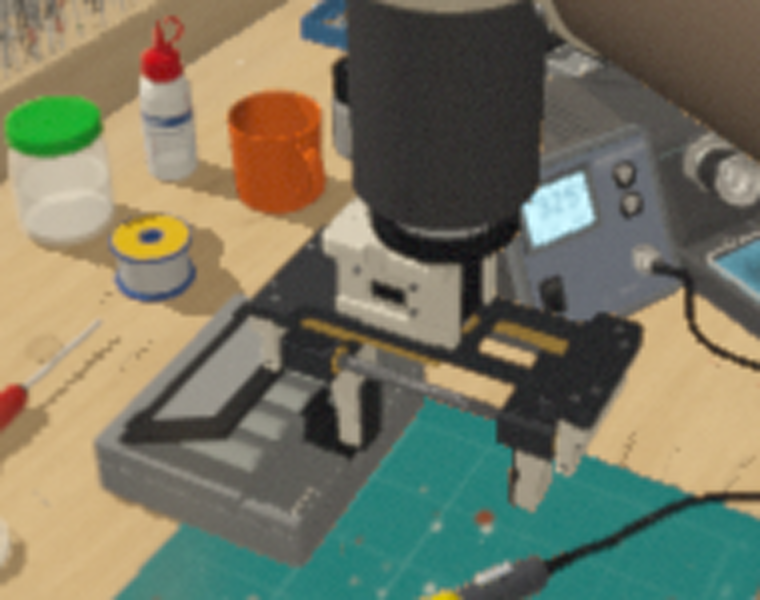

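jog_arm --commands '[{"x":0,"y":0.1,"z":-1,"roll":0},{"x":0,"y":0,"z":-1,"roll":0},{"x":0,"y":0,"z":-0.9,"roll":0},{"x":0,"y":0,"z":0,"roll":0},{"x":0,"y":0,"z":0,"roll":0}]'

```text
clock: 5.9
tool_pos: [0.3972, 0.3809, 0.0651]
orientation: [-180.0, 0.1, -84.7]
force: [-0.1, 0.1, -0.3]
opening: 0.0877
```

```bash
python3 look.py 5
```

```text
[0.39721345 0.38093586 0.06507858] [-0.07323025  0.10660043 -0.31457664] 5.9
```

View pics/s5.png

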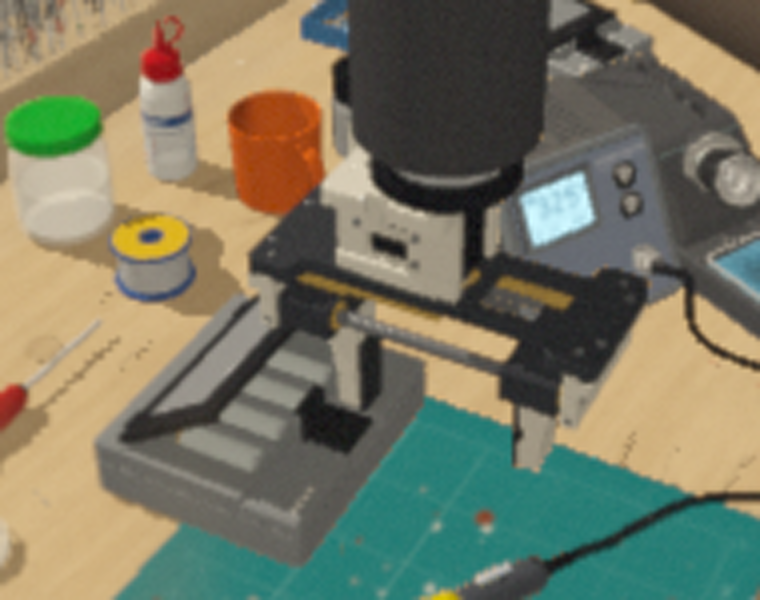

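jog_arm --commands '[{"x":0,"y":-0.9,"z":0,"roll":0},{"x":0,"y":-0.9,"z":0,"roll":0},{"x":0,"y":-0.7,"z":0,"roll":0},{"x":0,"y":-0.5,"z":0,"roll":0},{"x":0,"y":-0.4,"z":-0.3,"roll":0},{"x":0,"y":-0.4,"z":-0.4,"roll":0},{"x":0,"y":-0.4,"z":-0.4,"roll":0},{"x":0,"y":-0.4,"z":-0.4,"roll":0},{"x":0,"y":0,"z":0,"roll":0}]'

```text
clock: 6.85
tool_pos: [0.4426, 0.3847, 0.0807]
orientation: [180.0, -0.0, -84.7]
force: [-7.0, -1.6, 5.8]
opening: 0.0876
```

```bash
python3 look.py 6
```

```text
[0.44257011 0.3847166  0.08072687] [-6.98426528 -1.62233632  5.76694889] 6.85
```

View pics/s6.png

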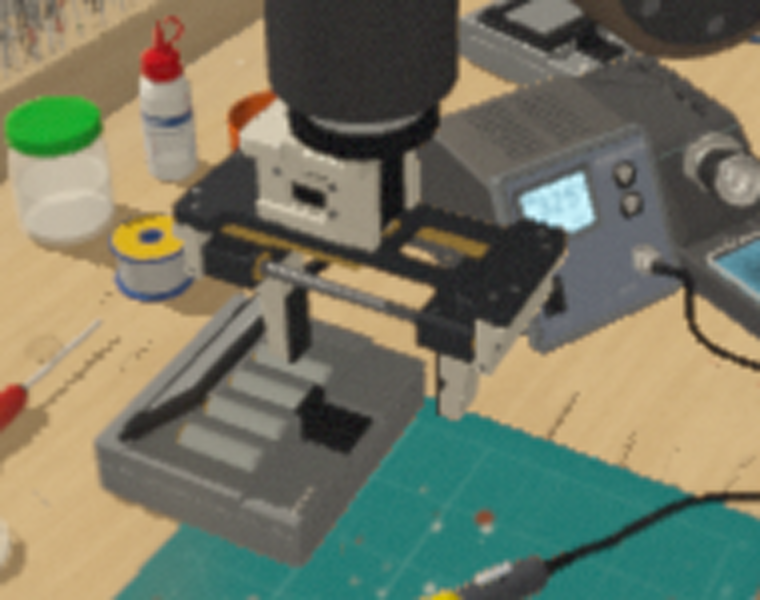

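```bash
python3 - <<'E'
from h import *
o=ctrl.get_obs(); print(o['tool_pos'],o['force'],o['moment'],o['clock'])
s=ctrl.snapshot('wrist'); cv2.imwrite('pics/w7.png',cv2.resize(s['image'][:,:,::-1],(800,600),interpolation=cv2.INTER_CUBIC))
s=ctrl.snapshot('side'); cv2.imwrite('pics/s7.png',cv2.resize(s['image'][215:315,155:255,::-1],None,fx=6,fy=6,interpolation=cv2.INTER_CUBIC))
E
```

```text
[0.44239783 0.38466042 0.08049991] [-7.35005406 -1.36629404  5.86324807] [-0.45549793  1.99635153 -0.02402721] 6.9
```

View pics/w7.png

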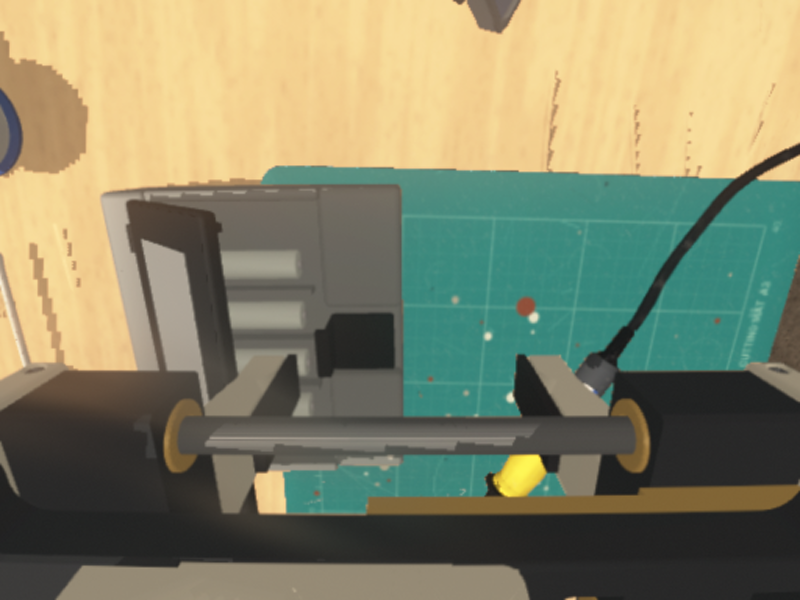

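View pics/s7.png

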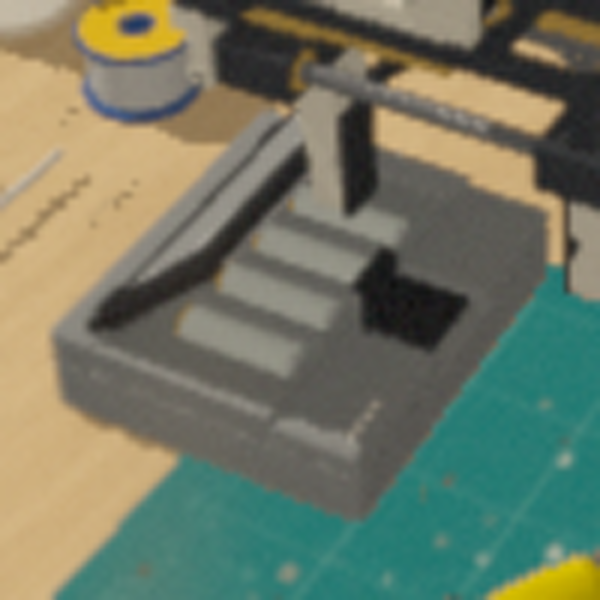

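jog_arm --commands '[{"x":0,"y":0,"z":-0.2,"roll":0},{"x":0,"y":0,"z":-0.2,"roll":0},{"x":0,"y":-0.1,"z":-0.2,"roll":0},{"x":0,"y":0,"z":0,"roll":0}]'

```text
clock: 7.4
tool_pos: [0.4442, 0.3853, 0.086]
orientation: [-180.0, 0.0, -84.7]
force: [-0.5, -0.4, 0.5]
opening: 0.0876
```

jog_arm --commands '[{"x":0,"y":-0.3,"z":-0.3,"roll":0},{"x":0,"y":-0.4,"z":-0.35,"roll":0},{"x":0,"y":-0.4,"z":-0.3,"roll":0},{"x":0,"y":-0.4,"z":-0.25,"roll":0},{"x":0,"y":-0.4,"z":-0.2,"roll":0},{"x":0,"y":0,"z":0,"roll":0}]'

```text
clock: 8.0
tool_pos: [0.4636, 0.387, 0.0998]
orientation: [-180.0, 0.0, -84.7]
force: [-0.5, 0.1, 0.2]
opening: 0.0876
```

jog_arm --commands '[{"x":0,"y":-0.5,"z":-0.1,"roll":0},{"x":0,"y":-0.5,"z":0,"roll":0},{"x":0,"y":-0.5,"z":0,"roll":0},{"x":0,"y":-0.5,"z":0,"roll":0},{"x":0,"y":-0.5,"z":0,"roll":0},{"x":0,"y":-0.4,"z":0,"roll":0},{"x":0,"y":0,"z":0,"roll":0}]'

```text
clock: 8.7
tool_pos: [0.4922, 0.3895, 0.1004]
orientation: [-180.0, -0.0, -84.7]
force: [0.2, -0.0, -0.4]
opening: 0.0876
```

```bash
python3 - <<'E'
from h import *
o=ctrl.get_obs(); print(o['tool_pos'],o['force'],o['clock'])
s=ctrl.snapshot('side'); cv2.imwrite('pics/s8.png',cv2.resize(s['image'][165:315,125:275,::-1],None,fx=4,fy=4,interpolation=cv2.INTER_CUBIC))
E
```

```text
[0.49221937 0.38949765 0.10037415] [ 0.2246014  -0.01781632 -0.35598231] 8.7
```

View pics/s8.png

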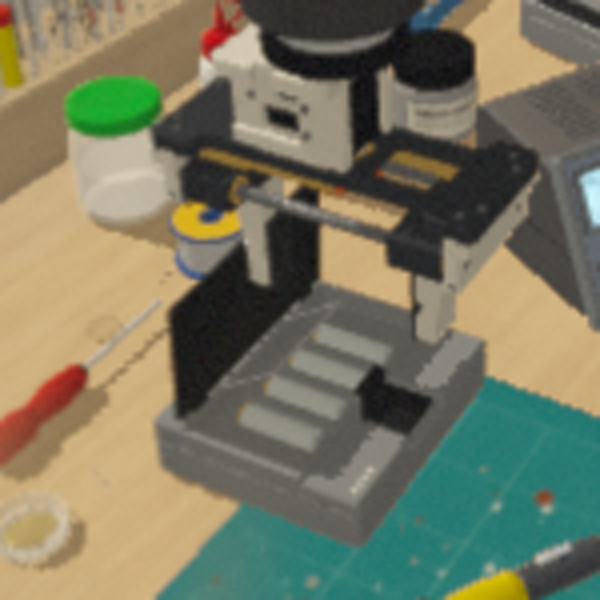

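jog_arm --commands '[{"x":0,"y":-0.4,"z":0,"roll":0},{"x":0,"y":-0.4,"z":0,"roll":0},{"x":0,"y":-0.4,"z":0,"roll":0},{"x":0,"y":-0.2,"z":0,"roll":0},{"x":0,"y":0,"z":0,"roll":0}]'

```text
clock: 9.25
tool_pos: [0.5059, 0.3908, 0.1004]
orientation: [-180.0, -0.0, -84.7]
force: [-0.8, -0.8, -0.1]
opening: 0.0876
```

jog_arm --commands '[{"x":0,"y":-0.15,"z":0,"roll":0},{"x":0,"y":-0.15,"z":0,"roll":0},{"x":0,"y":0,"z":0,"roll":0}]'

```text
clock: 9.55
tool_pos: [0.5088, 0.3911, 0.1006]
orientation: [-180.0, 0.0, -84.7]
force: [-0.5, 0.1, 0.1]
opening: 0.0877
```

jog_arm --commands '[{"x":0,"y":-0.15,"z":0,"roll":0},{"x":0,"y":-0.15,"z":0,"roll":0},{"x":0,"y":0,"z":0,"roll":0}]'

```text
clock: 9.85
tool_pos: [0.5118, 0.3914, 0.1006]
orientation: [-180.0, 0.0, -84.7]
force: [-0.5, -0.2, -0.2]
opening: 0.0873
```

jog_arm --commands '[{"x":0,"y":-0.15,"z":0,"roll":0},{"x":0,"y":-0.15,"z":0,"roll":0},{"x":0,"y":0,"z":0,"roll":0}]'

```text
clock: 10.15
tool_pos: [0.5148, 0.3917, 0.1006]
orientation: [-180.0, 0.0, -84.7]
force: [0.2, 0.2, 0.4]
opening: 0.0876
```

```bash
python3 - <<'E'
from h import *
o=ctrl.get_obs(); print(o['tool_pos'],o['force'],o['clock'])
s=ctrl.snapshot('side'); cv2.imwrite('pics/s9.png',cv2.resize(s['image'][165:315,125:275,::-1],None,fx=4,fy=4,interpolation=cv2.INTER_CUBIC))
E
```

```text
[0.51479001 0.39165642 0.10055973] [0.15608056 0.16534569 0.428201  ] 10.15
```

View pics/s9.png

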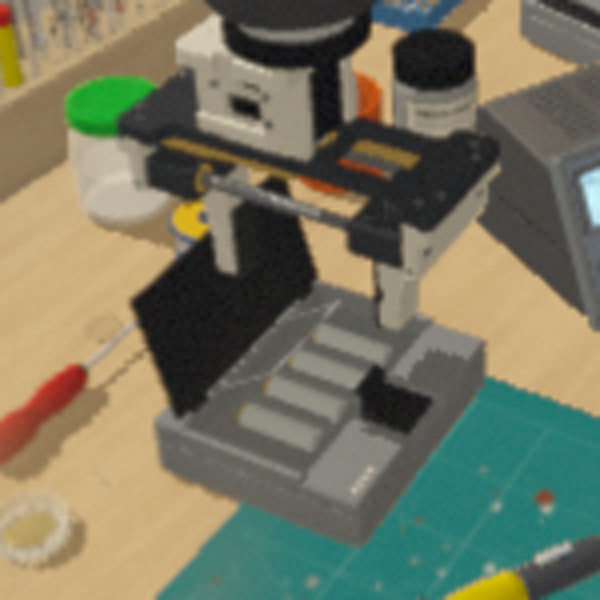

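Leaning back, not yet at the stop by force; a bit more.

jog_arm --commands '[{"x":0,"y":-0.15,"z":0,"roll":0},{"x":0,"y":-0.15,"z":0,"roll":0},{"x":0,"y":0,"z":0,"roll":0}]'

```text
clock: 10.5
tool_pos: [0.5178, 0.3919, 0.1006]
orientation: [-180.0, 0.0, -84.7]
force: [0.2, -0.3, 0.4]
opening: 0.0874
```

jog_arm --commands '[{"x":0,"y":-0.1,"z":0,"roll":0},{"x":0,"y":-0.1,"z":0,"roll":0},{"x":0,"y":0,"z":0,"roll":0}]'

```text
clock: 10.8
tool_pos: [0.5197, 0.3921, 0.1006]
orientation: [-180.0, -0.0, -84.7]
force: [0.1, 0.5, -0.1]
opening: 0.0877
```

```bash
python3 - <<'E'
from h import *
o=ctrl.get_obs(); print(o['tool_pos'],o['force'],o['clock'])
s=ctrl.snapshot('side'); cv2.imwrite('pics/s10.png',cv2.resize(s['image'][165:315,125:275,::-1],None,fx=4,fy=4,interpolation=cv2.INTER_CUBIC))
for th in (1.57,1.7,1.8,1.92):
    for y in (.072,-.072):
        p=[.05-.08*np.cos(th),y,.047+.08*np.sin(th)]
        print(th,y,((proj(s,ch(V,p))-[125,165])*4).round(), end=' ')
    print()
for y in (.072,-.072): print(((proj(s,ch(V,[.05,y,.047]))-[125,165])*4).round())
for y in (.075,-.075): print('front',((proj(s,ch(V,[-.0675,y,.044]))-[125,165])*4).round())
E
```

```text
[0.51968261 0.39210362 0.100561  ] [ 0.07947498  0.48166483 -0.14772702] 10.8
1.57 0.072 [[162. 309.]] 1.57 -0.072 [[311. 171.]] 
1.7 0.072 [[146. 304.]] 1.7 -0.072 [[297. 167.]] 
1.8 0.072 [[135. 301.]] 1.8 -0.072 [[286. 166.]] 
1.92 0.072 [[122. 300.]] 1.92 -0.072 [[273. 165.]] 
[[178. 421.]]
[[319. 276.]]
front [[358. 501.]]
front [[489. 334.]]
```

View pics/s10.png

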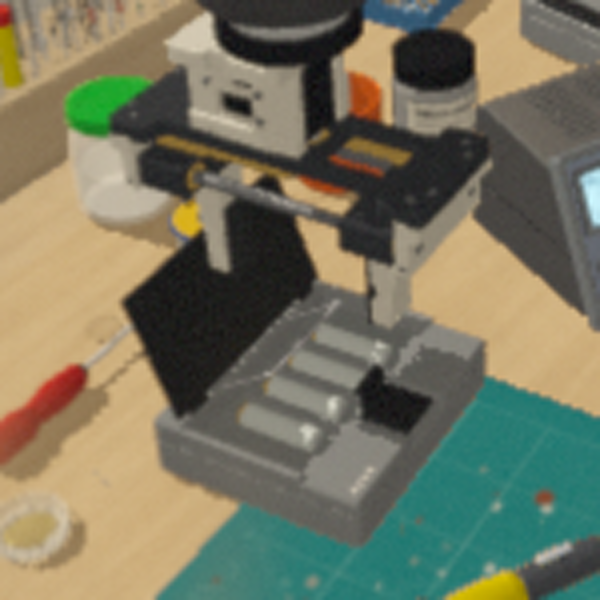

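jog_arm --commands '[{"x":0,"y":-0.1,"z":0,"roll":0},{"x":0,"y":-0.1,"z":0,"roll":0},{"x":0,"y":0,"z":0,"roll":0}]'

```text
clock: 11.15
tool_pos: [0.5204, 0.3921, 0.1005]
orientation: [179.9, -0.0, -84.7]
force: [-5.9, 0.1, 3.9]
opening: 0.0878
```

jog_arm --commands '[{"x":0,"y":0,"z":0,"roll":0},{"x":0,"y":0,"z":0,"roll":0},{"x":0,"y":0.3,"z":0,"roll":0},{"x":0,"y":0.8,"z":0,"roll":0},{"x":0,"y":1.5,"z":0,"roll":0},{"x":0,"y":2.5,"z":0,"roll":0},{"x":0,"y":3,"z":0,"roll":0},{"x":0,"y":3,"z":-2,"roll":0},{"x":0,"y":2,"z":-3,"roll":0},{"x":0,"y":0,"z":-3,"roll":0},{"x":0,"y":0,"z":0,"roll":0},{"x":0,"y":0,"z":0,"roll":0}]'

```text
clock: 12.35
tool_pos: [0.3904, 0.3803, 0.1814]
orientation: [-179.9, 0.1, -84.7]
force: [-0.0, -0.1, -0.0]
opening: 0.0876
```

```bash
python3 - <<'E'
from h import *
o=ctrl.get_obs(); print(o['tool_pos'],o['force'],o['clock'])
s=ctrl.snapshot('side'); cv2.imwrite('pics/s11.png',cv2.resize(s['image'][:,:,::-1],(800,600),interpolation=cv2.INTER_CUBIC));cv2.imwrite('pics/s11c.png',cv2.resize(s['image'][165:315,125:275,::-1],None,fx=4,fy=4,interpolation=cv2.INTER_CUBIC))
s=ctrl.snapshot('top'); cv2.imwrite('pics/t11.png',cv2.resize(s['image'][:,:,::-1],(800,600),interpolation=cv2.INTER_CUBIC))
E
```

```text
[0.39043429 0.38033066 0.18141151] [-0.04472395 -0.06820272 -0.025412  ] 12.35
```

View pics/s11c.png

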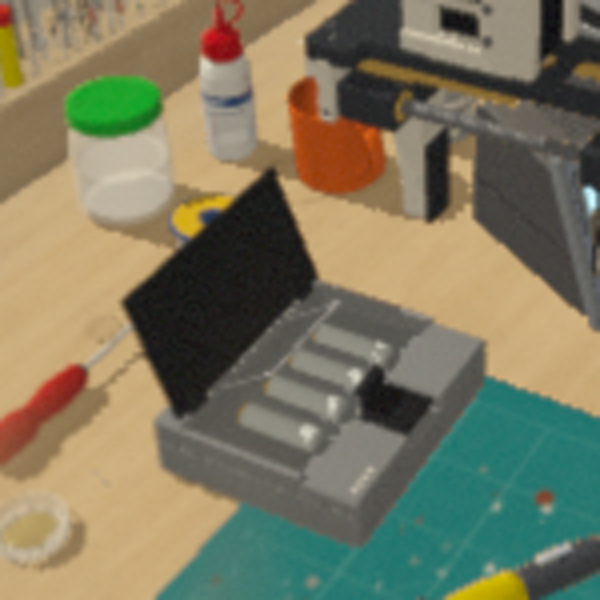

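View pics/t11.png

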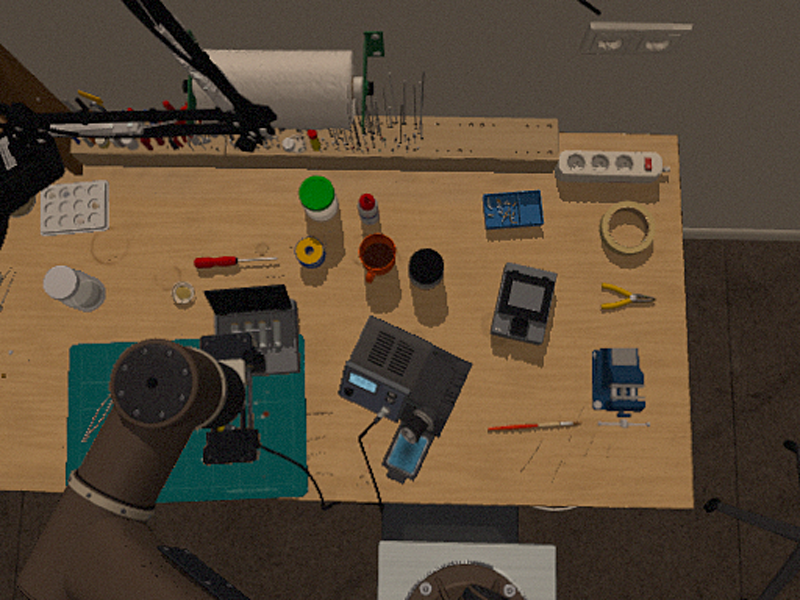

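The side view shows the lid corners at (124,300) and (273,170). My projection of the lid at 1.92 rad puts them at (122,300) and (273,165). The tab is up, the narrow charger is shut, and the bystanders look unmoved in the top view.

```bash
python3 -c "
from plant import ctrl
print(ctrl.close_job())"
```

```text
the job is handed in; nothing more can be done
None
```

The wide charger's lid is fully open and the job is handed in, at about 12.5 s of the 43 s allowed; handing in gave no verdict.

**What I did:** I pressed the release tab with one fingertip, at about 3 N, until the lid sprang up. I then pushed the lid back with the same finger until it met its stop, where the force rose to about 6 N. After that I drew the arm clear.

**Last checks:**
- **Lid:** in the side picture its corners match a projection at about 1.9 rad.
- **Tab:** it looks back up in the side picture. This was judged by eye, not measured.
- **Narrow charger:** it is shut in the top picture.
- **Other things on the desk:** none looks moved in the top picture compared with the first one. I compared them by eye and did not measure distances.
- **Robot:** the wrist force reads about zero, so it is touching nothing.

**What disagreed:**
- **Charger position:** the top and wrist cameras differed by about 5 mm sideways on the wide charger. I relied on the closer wrist view and checked the finger against the tab before pressing.
- **Lid friction:** early in the push, friction on the lid's edge raised the force to about 9 N, well under the 40 N limit. Moving the finger up with the edge brought it back to nearly zero.

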